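Lock the battery cover of the upturned kitchen scale

TASK

The kitchen scale lies upside down with its battery-cover screw undone. Take the square-handled flat-blade screwdriver out of the wooden stand, set its blade in the slot of the screw and, keeping the screw pushed down against its spring, turn it clockwise until the slot lines up with the two raised ribs beside it. Then stand that screwdriver upright in the stand again, fully down in its free hole, and do not knock the glass jar.

Things in the scene. Friction and masses are not known exactly. Their poses are not given: they have to be found in the camera images.
- driver_grip (a point): Handle centre of the square-handled flat screwdriver, standing in one hole of the stand. Handle 28 x 28 mm (faces along x, y), 60 mm tall, this point half-way up; the underside of its 40 mm round guard, 36 mm below this point, rests on the stand. Shank 13 mm; blade 18 mm wide (x), 5 thick (y), end 98 mm below this point. z up. 160 g. The two other drivers have a slim round and a ball handle.
- slot (a point): Centre of the slot's floor in the round grey screw head (50 mm) in a 68 mm collar on the upturned white kitchen scale (160 x 210 mm, fixed). Slot along x, 50 mm long, 9 mm deep, 7 mm wide at the floor; walls upright for 3.5 mm, then leaning out to 13 mm. z up. The scale's back is 6 mm below this point. Two black ribs by the collar mark the closed slot direction.
- screw (a joint): Turn of the screw in rad, growing clockwise seen from above. 0 = slot across the ribs, 1.57 = in line with them (closed). Starts undone at 0.15 to 0.45; hard stop at 1.85. Steady friction of about 0.07 N m; stays where it is left. The blade has about 0.12 rad of play in the slot.
- press (a joint): How far the screw is pushed down against its spring, in m: 0 = up, 0.005 = fully down, taking 1.5 N at 0 and 9 N at 0.005. About 0.003 is a good push; it springs up when let go.
- stand: Fixed wooden stand, 80 x 260 mm, 75 mm tall; origin under its centre, z up. Its top board, 12 mm thick, has three 24 mm square through holes in a row along y, at -80, 0 and +80 mm, each with one driver, blade down, guard resting on the board. The hole the square-handled driver came from is free for its return.
- jar: Glass jar with a glass lid and spring clip, 90 mm across (100 mm with the wires), 120 mm tall, standing beyond the scale and the stand; origin under its centre. Not to be knocked.
Things that resemble listed ones, but are neither listed nor needed, are in the scene too. Leave any purple look-alike of the part that bears driver_grip alone.

How it is judged (in metres and radians):
On the way, in this order (a step that is already met when the one before it is completed fails the run):
1. the square-handled driver's blade is in the slot and pushes the still undone screw down at least 1 mm (horizontal distance between driver_grip and slot below 0.015 m and z of driver_grip in the frame of slot below 0.104 m and value of joint press above 0.001 m and value of joint screw below 0.8 rad), for 0.2 s.
2. with the blade in the slot and the screw still pushed down, the slot is turned in line with the ribs (within 21 degrees) (horizontal distance between driver_grip and slot below 0.015 m and z of driver_grip in the frame of slot below 0.104 m and value of joint press above 0.001 m and value of joint screw above 1.2 rad), for 0.2 s.
At the end, for the whole second after the job is handed in: The screw is closed: its slot is in line with the ribs within 21 degrees (joint above 1.2) and it has sprung up again. The square-handled driver stands upright (within 10 degrees) in a hole of the stand, its guard down on the board within 10 mm, within 20 mm of the row of holes (value of joint screw above 1.2 rad and value of joint press below 0.001 m and angle between driver_grip's own z axis and vertical below 0.17 rad and x of driver_grip in the frame of stand between -0.02 and 0.02 m and y of driver_grip in the frame of stand between -0.1 and 0.1 m and z of driver_grip in the frame of stand between 0.101 and 0.121 m); the robot touches nothing.
It fails at once if the screw is part-way round (0.65 to 1.15 rad) without being pushed down (value of joint screw between 0.65 and 1.15 rad and value of joint press below 0.0005 m).
It fails at once if the glass jar is knocked: shifted more than 30 mm or tipped more than 17 degrees (distance of jar from where it was at the start of the episode above 0.03 m or angle between jar's own z axis and vertical above 0.3 rad).
It also fails if it takes over 50 s, if anything falls off the work surface, if the arm or the gripper's body presses on something with over 40 N, if the wrist force passes 120 N, or if a joint passes its speed limit or range.

ROBOT

A 7-joint arm with a two-finger parallel gripper is mounted at the origin on the work surface. World frame = base frame: x ahead of the robot, y to its left, z up, the work surface at z = 0. Lengths are in mm, angles in rad, forces in N, time in s.
With the tool pointing down it reaches from about 400 to 850 mm from the base axis. Payload 4.5 kg.
Tool frame: the origin (TCP) lies midway between the tips of the shut fingers; the grasp point (between the pads) lies 19 mm behind it (manip.tcp_to_grasp is the distance from the TCP to the grasp point, in mm); z points along the fingers, y is the line along which they close (so a half turn about z gives the same grasp; the last joint's range is limited). The gripper opens to 88 mm and grips with 3 to 60 N. Pads are 18 mm wide; open, the fingers measure 123 mm over their backs; the gripper's body (75 mm by 187 mm) begins 45 mm behind the grasp point.
Start: joints at [1.274, 0.689, -0.195, 1.565, 0.157, 0.902, -0.215], TCP at [203.029, -591.128, 238.743] pointing down, gripper open.
Joint ranges: [-3.01, 3.01], [-0.46, 2.08], [-1.47, 1.51], [0.13, 2.56], [-1, 4.14], [0.04, 2.09], [-2.66, 2.66]. Speed limits (rad/s): [2.57, 2.57, 3.14, 3.14, 3.14, 3.14, 3.14].

INTERFACE

Orientations are given as a unit quaternion [x, y, z, w].
In Python, from station import status, optics, job, manip gives the robot as it stands. The module is installed in compiled form; this text tells all that it offers.
- The arm moves only by the tool move_arm, never from a script. Its argument "targets" is a list of rows, each a list of 2 entries, a list of its own where there are three numbers: the shift along the tool's x, y, z as a fraction of full scale, then the turn, a rotation vector about the tool's x, y, z as a fraction of full scale. In form: [[[tx, ty, tz], [rx, ry, rz]], ...]. A call has 1 to 20 rows; each row shifts and turns the commanded pose from where the row before left it, along the tool's axes as they then stand; what a row does not reach is not made up. Full scale, the value 1, is 80 cm for a shift and 180 degrees for a turn. A row lasts 1/12 s, in which the tool goes at most 41.7 mm and 7.16 degrees, less where a joint would pass 70% of its speed; a pose out of reach is approached as far as the arm can. A call with a number of a shift or a turn outside -1 to 1 is refused whole. A call with a gripper value outside its range is refused whole. "fingers" is the opening, from 0 (shut) to 1 (fully open), set as the call begins (left out, the last holds). The fingers move at their own pace and stop on an object; the grip force is fixed at half the most. Time passes only in rows, so rows that do not move let the fingers close. It gives the time, the measured TCP pose, the force, the opening and the grip force at its end, in the units of the state.
- status.sense(): the state, without advancing time (a new reading comes with each control period).
- optics.capture(name): name is "side" or "top"; returns a dict with "img" (400x640x3 uint8, red, green, blue), "K" (3x3 intrinsics, pixels), "world_to_cam" (4x4, takes a point from world to camera coordinates). Camera axes: x right, y down, z forward; pixel columns grow to the right and rows downward; lengths in mm; the calibration is good to about 2 mm. A picture is of the moment at which its call begins. There is no depth.
- job.sign_off(): hands the job in; it is judged then, once.
The state is a dict: "t": time; "joints": joint angles; "joint_vel": joint speeds; "joint_torque": joint torques, N m; "ee_pos": TCP position; "tcp_rot": TCP orientation; "force": force on the tool from outside, world axes, zero at the start; "wrist_torque": the same for the moment, N m; "finger_gap": finger opening in mm; "gripper_force": force on a finger pad.
Only numpy, scipy, OpenCV 4.12 (cv2) and the standard library are available. Lean on these libraries where they do the work, as an engineer would, in place of code of your own. Each camera call takes 0.05 s, during which the arm holds its last target. There are 200 camera calls.

## Working session

There is one attempt and no reset: what is moved stays moved. The work goes in short steps, Python scripts to look and compute and a tool call to move; the robot and the scene stay as the last step left them, time stands still between calls to the robot, and variables do not carry over. Pictures are saved under pics/ and viewed, at most 10 in all, crops included, and the job is handed in when it is done.

Besides the shell and the picture viewer there is one more tool, called after "Call:" by a JSON object that holds its "api" and its "payload". move_arm: Moves the arm, as the interface text tells. Its arguments: {"type":"object","properties":{"targets":{"type":"array"},"fingers":{"type":"number"}},"required":["targets"]}

```bash
mkdir -p pics; cat > h.py <<'E'
import numpy as np, cv2
from station import status, optics, job, manip
def cap(n):
    d=optics.capture(n); return d['img'],np.array(d['K']),np.array(d['world_to_cam'])
def ray(K,T,u,v):
    R,t=T[:3,:3],T[:3,3]; d=R.T@np.linalg.inv(K)@[u,v,1]; return -R.T@t,d
def onz(K,T,u,v,z):
    o,d=ray(K,T,u,v); return o+d*(z-o[2])/d[2]
def proj(K,T,p):
    c=T[:3,:3]@p+T[:3,3]; q=K@c; return q[:2]/q[2]
E
python3 - <<'E'
from h import *
s=status.sense(); print(s)
for n in('top','side'):
    i,K,T=cap(n); cv2.imwrite(f'pics/{n}0.png',i[:,:,::-1]); np.savez(n+'.npz',i=i,K=K,T=T); print(K,T)
E
```

```text
{'t': 0.0, 'joints': array([ 1.27378429,  0.69001397, -0.19453338,  1.56632315,  0.15732665,
        0.90249762, -0.21510619]), 'joint_vel': array([ 9.38594110e-04, -5.26190937e-05,  2.34780344e-04,  8.46710345e-04,
        4.01495621e-04, -1.06586312e-03,  5.95044991e-05]), 'joint_torque': array([-4.02036840e-04, -5.27558863e+01, -1.26738746e+00, -1.53432173e+01,
       -5.26955375e-02,  6.31632764e-03,  1.68147799e-04]), 'ee_pos': array([ 202.76121274, -590.53528293,  237.89738418]), 'tcp_rot': array([ 9.86342342e-01,  1.64705595e-01, -2.19798217e-04, -8.96482320e-04]), 'force': array([-0.70737717, -0.28019022,  0.44673118]), 'wrist_torque': array([-0.04038202,  0.01950327, -0.02581815]), 'gripper_force': 0.0, 'finger_gap': 88.03005815459352}
[[519.98175296   0.         317.16911912]
 [  0.         519.98175296 191.42388392]
 [  0.           0.           1.        ]] [[-6.17642171e-03 -9.99958502e-01  6.69665822e-03 -6.51267549e+01]
 [-9.91749122e-01  5.26793372e-03 -1.28085630e-01  6.06770043e+02]
 [ 1.28045037e-01 -7.43251578e-03 -9.91740503e-01  1.37899413e+03]
 [ 0.00000000e+00  0.00000000e+00  0.00000000e+00  1.00000000e+00]]
[[378.73349559   0.         316.08517026]
 [  0.         378.73349559 206.32055675]
 [  0.           0.           1.        ]] [[ 9.84741391e-01 -1.72489760e-01 -2.30580825e-02 -6.14209143e+02]
 [-1.24185616e-01 -6.03705660e-01 -7.87475338e-01  1.14592122e+02]
 [ 1.21911138e-01  7.78323042e-01 -6.15914699e-01  9.65442349e+02]
 [ 0.00000000e+00  0.00000000e+00  0.00000000e+00  1.00000000e+00]]
```

View pics/top0.png

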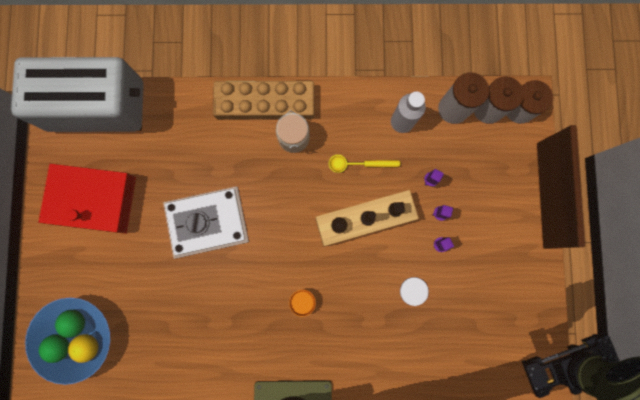

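View pics/side0.png

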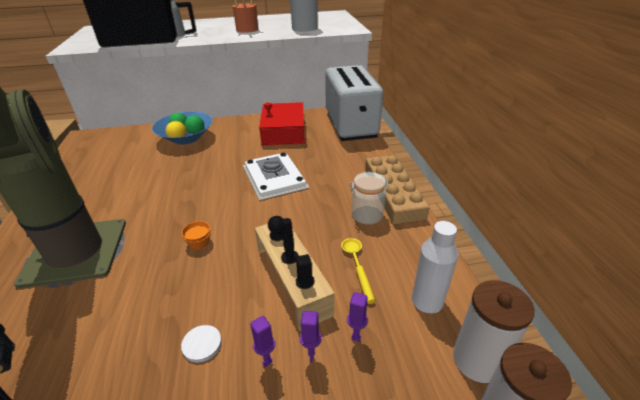

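Top view: the stand is at (367,217), with handles at (339,225), (368,218) and (397,209). In the side view these are ball (277,228), slim (288,240) and square (304,270). The square black one nearest the purple decoys, top (397,209), fits the description. The scale's screw is at (198,222) and the jar at (292,130). I'll confirm in a crop.

```bash
python3 - <<'E'
from h import *
t=np.load('top.npz')['i'][:,:,::-1]; s=np.load('side.npz')['i'][:,:,::-1]
a=cv2.resize(t[175:260,310:430],(400,283),interpolation=cv2.INTER_CUBIC)
b=cv2.resize(t[180:265,155:255],(333,283),interpolation=cv2.INTER_CUBIC)
c=cv2.resize(s[205:325,240:360],(300,300),interpolation=cv2.INTER_CUBIC)
d=cv2.resize(s[145:200,240:310],(382,300),interpolation=cv2.INTER_CUBIC)
o=np.zeros((583,740,3),np.uint8); o[:283,:400]=a;o[:283,400:733]=b;o[283:,:300]=c;o[283:,310:692]=d
o=cv2.convertScaleAbs(o,alpha=1.4,beta=15)
cv2.imwrite('pics/crop.png',o)
E
```

```text
(no output)
```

View pics/crop.png

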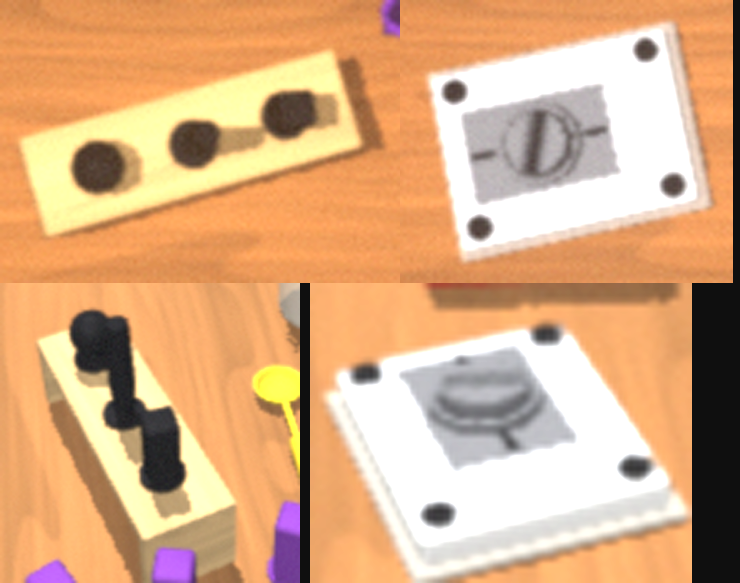

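The crop confirms it: the square handle is at top (397,209), at the -y end of the stand. The slot runs about 75° to the image row, and the ribs run from (180,226) to (214,219).

```bash
python3 - <<'E'
from h import *
t=np.load('top.npz'); s=np.load('side.npz'); K,T=t['K'],t['T']; Ks,Ts=s['K'],s['T']
def tri(a,b):
    o,d=ray(K,T,*a); p,e=ray(Ks,Ts,*b)
    A=np.array([d,-e]).T; x=np.linalg.lstsq(A,p-o,rcond=None)[0]; q,r=o+d*x[0],p+e*x[1]; return (q+r)/2,np.linalg.norm(q-r)
print('screw',tri((197.0,223.5),(272.4,164.6)))
h=cv2.cvtColor(t['i'],cv2.COLOR_RGB2HSV)
print(h[240,330],h[250,300],h[205,175],h[215,190],h[222,198])
def big(m,x0,x1,y0,y1):
    z=np.zeros(m.shape,np.uint8); z[y0:y1,x0:x1]=m[y0:y1,x0:x1]
    z=cv2.morphologyEx(z,cv2.MORPH_CLOSE,np.ones((3,3)))
    c=max(cv2.findContours(z,0,2)[0],key=cv2.contourArea); return c
V,S,H=h[:,:,2].astype(int),h[:,:,1],h[:,:,0]
c=big(((V>170)&(H>=13)&(H<35)).astype(np.uint8),300,430,180,255)
r=cv2.minAreaRect(c); print(r)
def quad(r,z):
    P=np.array([onz(K,T,*p,z)[:2] for p in cv2.boxPoints(r)]); 
    e=P[1]-P[0],P[2]-P[1]; l=max(e,key=np.linalg.norm)
    print('centre',P.mean(0),[np.linalg.norm(x) for x in e],'long dir deg',np.degrees(np.arctan2(l[1],l[0])))
quad(r,75)
c=big(((V>150)&(S<40)).astype(np.uint8),150,260,175,270); r=cv2.minAreaRect(c); print(r); 
for z in(30,40): quad(r,z)
# black handles
m=((V<60)).astype(np.uint8)
n,l,st,ce=cv2.connectedComponentsWithStats(m)
for i in range(1,n):
    if 300<ce[i][0]<430 and 180<ce[i][1]<250 and st[i][4]>20: print(st[i],ce[i])
for a in [(483,155),(597,130),(545,115),(530,175)]:
    print(onz(K,T,155+(a[0]-400)/3.33,180+a[1]/3.33,40))
print('jar',onz(K,T,292,130,120))
E
```

```text
screw (array([524.57084775, 258.01841883,  33.40789326]), np.float64(6.868718812815984))
[ 18 126 212] [ 13 173 159] [  8   6 182] [  6  11 113] [158  11  97]
((354.9827880859375, 215.29310607910156), (40.48838424682617, 118.7941665649414), 73.92642211914062)
centre [ 538.06009705 -168.58325888] [np.float64(316.6048443407667), np.float64(107.54504889073935)] long dir deg -74.16993021296057
((203.98776245117188, 221.60977172851562), (53.98866653442383, 73.3351821899414), 77.90524291992188)
centre [526.90902395 239.67815444] [np.float64(199.4321915958523), np.float64(148.2082481441138)] long dir deg -78.03502604059777
centre [526.18770788 237.57504764] [np.float64(198.02353240437958), np.float64(147.16140154763582)] long dir deg -78.03502604059777
[390 203  14  13 145] [396.4        208.72413793]
[362 212  13  13 129] [367.98449612 217.41860465]
[333 218  14  14 151] [339.05298013 224.70860927]
[512.72040507 302.22387588  40.        ]
[532.48164412 210.3824725   40.        ]
[544.93051075 252.82101056  40.        ]
[496.32417849 263.81903949  40.        ]
jar [757.94146601  -3.31770229 120.        ]
```

```bash
cat >> h.py <<'E'
def tri(K,T,a,Ks,Ts,b):
    o,d=ray(K,T,*a); p,e=ray(Ks,Ts,*b)
    x=np.linalg.lstsq(np.array([d,-e]).T,p-o,rcond=None)[0]; q,r=o+d*x[0],p+e*x[1]; return (q+r)/2,np.linalg.norm(q-r)
E
python3 - <<'E'
from h import *
np.set_printoptions(precision=1,suppress=True)
t=np.load('top.npz'); s=np.load('side.npz'); K,T=t['K'],t['T']; Ks,Ts=s['K'],s['T']
ct=lambda a:(155+(a[0]-400)/3.33,180+a[1]/3.33); cs=lambda a:(240+(a[0]-310)*70/382,145+(a[1]-283)*55/300)
P=[]
for a,b in [((455,91),(546,334)),((645,49),(636,467)),((673,185),(438,514)),((480,228),(366,373))]:
    p=tri(K,T,ct(a),Ks,Ts,cs(b)); P.append(p[0]); print('dot',p)
P=np.array(P); print('mean',P.mean(0)); 
c1,c2=(483,155),(597,130)
h=cv2.cvtColor(t['i'],cv2.COLOR_RGB2HSV).astype(int)
m=((h[:,:,0]>=16)&(h[:,:,0]<35)&(h[:,:,1]<150)&(h[:,:,2]>185)).astype(np.uint8)
z=np.zeros_like(m); z[185:250,312:422]=m[185:250,312:422]
z=cv2.morphologyEx(z,cv2.MORPH_OPEN,np.ones((3,3)))
c=max(cv2.findContours(z,0,2)[0],key=cv2.contourArea); r=cv2.minAreaRect(c); B=np.array([onz(K,T,*p,75) for p in cv2.boxPoints(r)])
print('stand',r,B,B.mean(0)); 
for nm,a,b in [('top',(397,208.5),(303.2,256.6)),('guard',(396.1,209.5),(304.8,281.8))]:
    print(nm,tri(K,T,a,Ks,Ts,b))
print(onz(K,T,396.4,208.7,100))
# screw head dark circle / slot in grey patch
g=cv2.cvtColor(t['i'],cv2.COLOR_RGB2GRAY)
big=cv2.resize(g[200:245,170:225],None,fx=12,fy=12,interpolation=cv2.INTER_CUBIC)
big=cv2.normalize(big,None,0,255,cv2.NORM_MINMAX); cv2.imwrite('pics/sc.png',big)
E
```

```text
dot (array([568.1, 330.7,  24.5]), np.float64(3.310344262980284))
dot (array([602.4, 175.2,  23.1]), np.float64(3.445519734247911))
dot (array([489.9, 150.5,  24.2]), np.float64(3.2705864450181714))
dot (array([456.3, 307.1,  24.8]), np.float64(4.129146254754641))
mean [529.2 240.9  24.2]
stand ((366.2075500488281, 217.2263946533203), (29.94460105895996, 97.25126647949219), 74.05460357666016) [[ 535.8  -63.1   75. ]
 [ 605.7 -312.5   75. ]
 [ 528.8 -332.    75. ]
 [ 460.   -84.3   75. ]] [ 532.6 -198.    75. ]
top (array([ 551.6, -269.2,  139.9]), np.float64(5.5321616369346485))
guard (array([ 553. , -277.1,   75.5]), np.float64(1.3088786954633405))
[ 552.1 -274.   100. ]
```

View pics/sc.png

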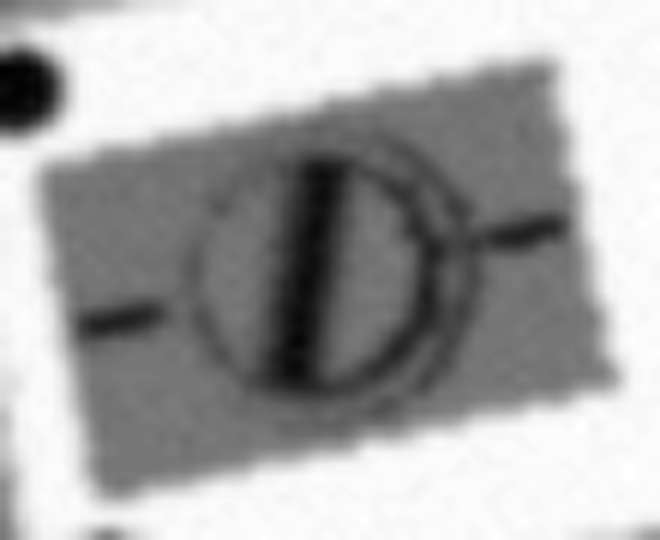

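The slot runs from about (196.4,213) to (193.5,231) px in the full top image. That is world -9°, against ribs at -78°, so the screw stands at about 0.38 rad and needs about 68° clockwise. I'll grip across the stand's short side, tool x at 105.65°, and turn first.

```bash
cat >> h.py <<'E'
from scipy.spatial.transform import Rotation as R_
def go(p,yaw=None):
    """print shift (tool axes, fraction) and turn to reach TCP p, tool down with tool x at yaw deg"""
    s=status.sense(); R=R_.from_quat(s['tcp_rot']); c=np.array(s['ee_pos'])
    d=R.inv().apply(np.array(p)-c); print('t',round(s['t'],2),'pos',c.round(1),'yaw',np.degrees(np.arctan2(*R.as_matrix()[1::-1,0])).round(2),'tilt',np.degrees(R.as_matrix()[:2,2]).round(2),'F',np.round(s['force'],1),'gap',round(s['finger_gap'],1),'j',np.round(s['joints'],2))
    print('shift frac',(d/800).round(5),'mm',d.round(1))
    if yaw is not None:
        a=np.radians(yaw); W=R_.from_matrix(np.array([[np.cos(a),np.sin(a),0],[np.sin(a),-np.cos(a),0],[0,0,-1]]).T)
        print('turn frac',((R.inv()*W).as_rotvec()/np.pi).round(5))
def sc():
    t=np.load('top.npz'); K,T=t['K'],t['T']
    for n,(u,v),z in [('ribs',(322,276),26),('slot mouth',(306,273),38),('mouth',(306,273),34)]: print(n,onz(K,T,170+(u+.5)/12-.5,200+(v+.5)/12-.5,z).round(1))
E
python3 -c "from h import *;sc();go([553,-275,238],105.65)"
```

```text
ribs [524.3 261.3  26. ]
slot mouth [524.1 262.2  38. ]
mouth [524.4 263.1  34. ]
t 0.1 pos [ 202.8 -590.6  238. ] yaw 18.96 tilt [-0.04  0.08] F [-0.7 -0.7  0.6] gap 88.4 j [ 1.27  0.69 -0.19  1.57  0.16  0.9  -0.22]
shift frac [ 5.4217e-01 -2.3089e-01  3.1000e-04] mm [ 4.337e+02 -1.847e+02  2.000e-01]
turn frac [-4.4000e-04 -3.6000e-04 -4.8162e-01]
```

Call:
{"api": "move_arm", "payload": {"targets": [[[0,0,0],[0,0,-0.0344]],[[0,0,0],[0,0,-0.0344]],[[0,0,0],[0,0,-0.0344]],[[0,0,0],[0,0,-0.0344]],[[0,0,0],[0,0,-0.0344]],[[0,0,0],[0,0,-0.0344]],[[0,0,0],[0,0,-0.0344]],[[0,0,0],[0,0,-0.0344]],[[0,0,0],[0,0,-0.0344]],[[0,0,0],[0,0,-0.0344]],[[0,0,0],[0,0,-0.0344]],[[0,0,0],[0,0,-0.0344]],[[0,0,0],[0,0,-0.0344]],[[0,0,0],[0,0,-0.0344]],[[0,0,0],[0,0,0]]], "fingers": 1}}

```text
t: 1.35
ee_pos: [202.5, -590.9, 238.1]
tcp_rot: [0.603, 0.797, 0.0, -0.0]
force: [-0.1, -0.0, 0.9]
finger_gap: 88.0
gripper_force: 0.0
```

```bash
python3 -c "from h import *;go([553,-275,238],105.65)"
```

```text
t 1.35 pos [ 202.5 -590.9  238.1] yaw 105.78 tilt [-0.01  0.07] F [-0.1 -0.   0.9] gap 88.0 j [ 1.5   0.75 -0.62  1.55  0.49  1.    1.01]
shift frac [2.6088e-01 5.2895e-01 4.6000e-04] mm [2.087e+02 4.232e+02 4.000e-01]
turn frac [ 4.0e-05 -4.0e-04  7.2e-04]
```

Call:
{"api": "move_arm", "payload": {"targets": [[[0.013,0.0264,0],[0,0,0]],[[0.013,0.0264,0],[0,0,0]],[[0.013,0.0264,0],[0,0,0]],[[0.013,0.0264,0],[0,0,0]],[[0.013,0.0264,0],[0,0,0]],[[0.013,0.0264,0],[0,0,0]],[[0.013,0.0264,0],[0,0,0]],[[0.013,0.0264,0],[0,0,0]],[[0.013,0.0264,0],[0,0,0]],[[0.013,0.0264,0],[0,0,0]],[[0.013,0.0264,0],[0,0,0]],[[0.013,0.0264,0],[0,0,0]],[[0.013,0.0264,0],[0,0,0]],[[0.013,0.0264,0],[0,0,0]],[[0.013,0.0264,0],[0,0,0]],[[0.013,0.0264,0],[0,0,0]],[[0.013,0.0264,0],[0,0,0]],[[0.013,0.0264,0],[0,0,0]],[[0.013,0.0264,0],[0,0,0]],[[0.013,0.0264,0],[0,0,0]]]}}

```text
t: 3.02
ee_pos: [554.3, -276.1, 238.5]
tcp_rot: [0.606, 0.796, -0.0, -0.0]
force: [1.1, 0.2, -0.0]
finger_gap: 87.9
gripper_force: 0.0
```

```bash
python3 - <<'E'
from h import *
go([553,-275,92],105.65)
a=cap('top')[0][:,:,::-1][150:290,300:460]; b=cap('side')[0][:,:,::-1][130:330,220:380]
a=cv2.resize(a,(400,350),interpolation=2);b=cv2.resize(b,(380,475),interpolation=2)
o=np.zeros((475,780,3),np.uint8);o[:350,:400]=a;o[:,400:]=b;cv2.imwrite('pics/above.png',cv2.convertScaleAbs(o,alpha=1.4,beta=15))
E
```

```text
t 3.02 pos [ 554.3 -276.1  238.5] yaw 105.45 tilt [-0.03 -0.  ] F [ 1.1  0.2 -0. ] gap 87.9 j [ 0.7   0.73 -0.57  1.57  0.45  0.98  0.26]
shift frac [ 0.0017  -0.00107  0.1831 ] mm [  1.4  -0.9 146.5]
turn frac [-1.80e-04 -4.00e-05 -1.14e-03]
```

View pics/above.png

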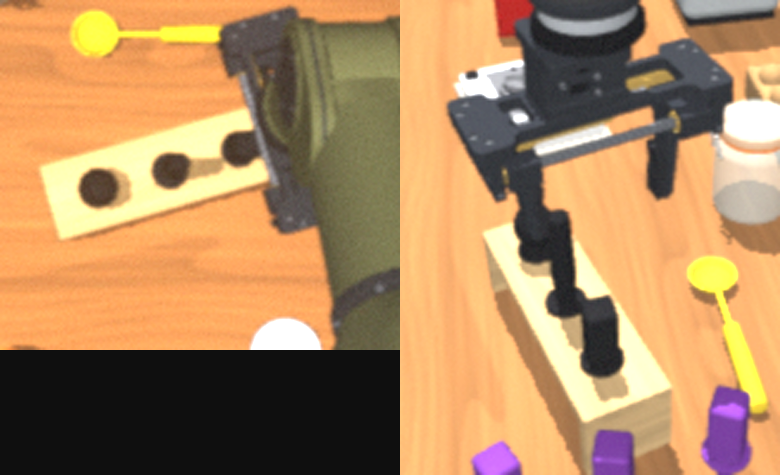

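The gripper is centred over the square driver with its long side across the stand, clear of the slim handle. Going down and closing.

Call:
{"api": "move_arm", "payload": {"targets": [[[0.0017,-0.001,0.02],[0,0,-0.001]],[[0,0,0.025],[0,0,0]],[[0,0,0.025],[0,0,0]],[[0,0,0.025],[0,0,0]],[[0,0,0.025],[0,0,0]],[[0,0,0.02],[0,0,0]],[[0,0,0.02],[0,0,0]],[[0,0,0.015],[0,0,0]],[[0,0,0.008],[0,0,0]],[[0,0,0],[0,0,0]]], "fingers": 1}}

```text
t: 3.95
ee_pos: [551.4, -276.0, 91.0]
tcp_rot: [0.604, 0.797, -0.001, -0.001]
force: [-0.1, 0.0, -0.1]
finger_gap: 88.1
gripper_force: 0.0
```

Call:
{"api": "move_arm", "payload": {"targets": [[[0,0,0],[0,0,0]],[[0,0,0],[0,0,0]],[[0,0,0],[0,0,0]],[[0,0,0],[0,0,0]],[[0,0,0],[0,0,0]],[[0,0,0],[0,0,0]],[[0,0,0],[0,0,0]],[[0,0,0],[0,0,0]],[[0,0,0],[0,0,0]],[[0,0,0],[0,0,0]],[[0,0,0],[0,0,0]],[[0,0,0],[0,0,0]]], "fingers": 0}}

```text
t: 4.95
ee_pos: [552.8, -275.7, 92.4]
tcp_rot: [0.603, 0.798, 0.0, 0.0]
force: [0.0, 0.1, 0.4]
finger_gap: 29.5
gripper_force: 27.3
```

```bash
python3 -c "from h import *;go([553,-275,92],105.65);print(status.sense()['gripper_force'])"
```

```text
t 4.95 pos [ 552.8 -275.7   92.4] yaw 105.83 tilt [0.02 0.  ] F [0.  0.1 0.4] gap 29.5 j [ 0.64  0.91 -0.47  1.69  0.59  0.69  0.14]
shift frac [0.0008  0.0005  0.00047] mm [0.6 0.4 0.4]
turn frac [1.40e-04 2.00e-05 1.01e-03]
27.278355279704556
```

Call:
{"api": "move_arm", "payload": {"targets": [[[0,0,-0.01],[0,0,0]],[[0,0,-0.02],[0,0,0]],[[0,0,-0.025],[0,0,0]],[[0,0,-0.025],[0,0,0]],[[0,0,-0.025],[0,0,0]],[[0,0,-0.025],[0,0,0]],[[0,0,-0.025],[0,0,0]],[[0,0,-0.025],[0,0,0]],[[0,0,-0.025],[0,0,0]],[[0,0,-0.025],[0,0,0]],[[0,0,-0.015],[0,0,0]],[[0,0,0],[0,0,0]]]}}

```text
t: 5.95
ee_pos: [553.7, -276.0, 291.5]
tcp_rot: [0.603, 0.798, 0.001, 0.002]
force: [-0.0, -0.2, -1.3]
finger_gap: 28.0
gripper_force: 30.0
```

```bash
python3 - <<'E'
from h import *
go([524.2,262,250],80.7)
b,K,T=cap('side'); p=proj(K,T,np.array(status.sense()['ee_pos'])+[0,0,19]);print(p)
x,y=p.astype(int); b=cv2.resize(b[:,:,::-1][y-40:y+80,x-60:x+60],(600,600),interpolation=2);cv2.imwrite('pics/lift.png',cv2.convertScaleAbs(b,alpha=1.6,beta=20))
E
```

```text
t 5.95 pos [ 553.7 -276.   291.5] yaw 105.81 tilt [ 0.27 -0.11] F [-0.  -0.2 -1.3] gap 28.0 j [ 0.71  0.67 -0.6   1.51  0.41  1.08  0.3 ]
shift frac [0.65732 0.14747 0.05046] mm [525.9 118.   40.4]
turn frac [0.00147 0.00068 0.13949]
[298.42166993 187.90847213]
```

View pics/lift.png

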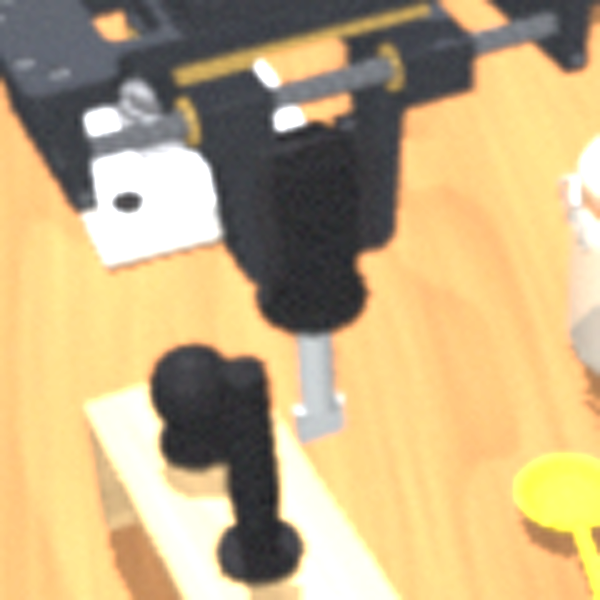

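The driver hangs straight with the grip at 28 mm; the blade's end is at crop (319,425), side px (301.8,232). I'll cast that onto its known height to get the grip offset, and start the travel.

```bash
python3 - <<'E'
from h import *
s=np.load('side.npz');K,T=s['K'],s['T']
c=np.array([553.7,-276.,291.5]); R=R_.from_quat(status.sense()['tcp_rot'])
print(onz(K,T,237.9+318/5,146.9+430/5,291.5-79.4), 'stand guard pred')
b,K,T=cap('side'); g=cv2.cvtColor(b,cv2.COLOR_RGB2HSV).astype(int)
# blade: gray bright low-saturation pixels in window
m=((g[:,:,1]<70)&(g[:,:,2]>95)).astype(np.uint8); z=np.zeros_like(m); z[212:240,288:312]=m[212:240,288:312]
c=max(cv2.findContours(z,0,2)[0],key=cv2.contourArea).reshape(-1,2)
for r in range(212,240):
    x=np.where(z[r])[0]; 
    if len(x): print(r,x.min(),x.max(),end=' | ')
tip=proj(K,T,np.array([553.7,-276.,291.5-79.4])); print('pred tip',tip)
for dx in ([9,2.5],[-9,-2.5]): pass
E
```

```text
[ 552.8706761  -280.11370992  212.1       ] stand guard pred
215 297 303 | 216 297 303 | 217 297 303 | 218 297 303 | 219 297 303 | 220 297 303 | 221 297 303 | 222 297 303 | 223 297 303 | 224 298 303 | 225 298 303 | 226 298 304 | 227 298 305 | 228 297 305 | 229 296 305 | 230 296 305 | 231 297 305 | 232 297 305 | 233 297 305 | 234 297 303 | 235 297 300 | pred tip [301.62906984 231.34744598]
```

Call:
{"api": "move_arm", "payload": {"targets": [[[0.0329,0.0074,0.0025],[0,0,0]],[[0.0329,0.0074,0.0025],[0,0,0]],[[0.0329,0.0074,0.0025],[0,0,0]],[[0.0329,0.0074,0.0025],[0,0,0]],[[0.0329,0.0074,0.0025],[0,0,0]],[[0.0329,0.0074,0.0025],[0,0,0]],[[0.0329,0.0074,0.0025],[0,0,0]],[[0.0329,0.0074,0.0025],[0,0,0]],[[0.0329,0.0074,0.0025],[0,0,0]],[[0.0329,0.0074,0.0025],[0,0,0]],[[0.0329,0.0074,0.0025],[0,0,0]],[[0.0329,0.0074,0.0025],[0,0,0]],[[0.0329,0.0074,0.0025],[0,0,0]],[[0.0329,0.0074,0.0025],[0,0,0]],[[0.0329,0.0074,0.0025],[0,0,0]],[[0.0329,0.0074,0.0025],[0,0,0]],[[0.0329,0.0074,0.0025],[0,0,0]],[[0.0329,0.0074,0.0025],[0,0,0]],[[0.0329,0.0074,0.0025],[0,0,0]],[[0.0329,0.0074,0.0025],[0,0,0]]]}}

```text
t: 7.72
ee_pos: [521.8, 263.4, 246.6]
tcp_rot: [0.603, 0.798, -0.002, -0.0]
force: [0.4, -0.1, -1.5]
finger_gap: 27.5
gripper_force: 30.0
```

Call:
{"api": "move_arm", "payload": {"targets": [[[0,0,0],[0,0,0.0349]],[[0,0,0],[0,0,0.0349]],[[0,0,0],[0,0,0.0349]],[[0,0,0],[0,0,0.0349]],[[0,0,0],[0,0,0]],[[0,0,0],[0,0,0]]]}}

```text
t: 8.22
ee_pos: [522.2, 262.4, 247.2]
tcp_rot: [0.761, 0.649, -0.001, 0.0]
force: [-0.5, 0.4, -1.3]
finger_gap: 27.7
gripper_force: 30.0
```

```bash
python3 -c "
from h import *
go([524.2,262,140],80.7)"
```

```text
t 8.22 pos [522.2 262.4 247.2] yaw 80.88 tilt [-0.11 -0.1 ] F [-0.5  0.4 -1.3] gap 27.7 j [-0.3   0.65 -0.42  1.67  0.32  0.89 -1.01]
shift frac [0.00022 0.00271 0.134  ] mm [  0.2   2.2 107.2]
turn frac [-0.00049  0.00065  0.00099]
```

Call:
{"api": "move_arm", "payload": {"targets": [[[0,0.0027,0.02],[0,0,0.001]],[[0,0,0.025],[0,0,0]],[[0,0,0.025],[0,0,0]],[[0,0,0.025],[0,0,0]],[[0,0,0.025],[0,0,0]],[[0,0,0.014],[0,0,0]],[[0,0,0],[0,0,0]],[[0,0,0],[0,0,0]]]}}

```text
t: 8.88
ee_pos: [524.8, 262.4, 140.8]
tcp_rot: [0.763, 0.647, -0.001, -0.0]
force: [-0.4, 0.9, -1.2]
finger_gap: 27.5
gripper_force: 30.0
```

```bash
python3 - <<'E'
from h import *
go([524.2,262,131],80.7)
b,K,T=cap('side'); p=proj(K,T,np.array(status.sense()['ee_pos'])-[0,0,79.4]);print(p, proj(K,T,np.array([524.2,262,38])), proj(K,T,np.array([524.2,262,34])))
b2=cv2.resize(b[:,:,::-1][125:200,235:310],(600,600),interpolation=2);cv2.imwrite('pics/near.png',cv2.convertScaleAbs(b2,alpha=1.5,beta=10))
E
```

```text
t 8.88 pos [524.8 262.4 140.8] yaw 80.58 tilt [-0.07 -0.02] F [-0.4  0.9 -1.2] gap 27.5 j [-0.34  0.79 -0.36  1.76  0.41  0.67 -1.09]
shift frac [-0.00066 -0.00067  0.01221] mm [-0.5 -0.5  9.8]
turn frac [-0.00034  0.00019 -0.00065]
[270.61701744 156.15972841] [270.98382657 162.9331924 ] [271.10429383 164.00539822]
```

View pics/near.png

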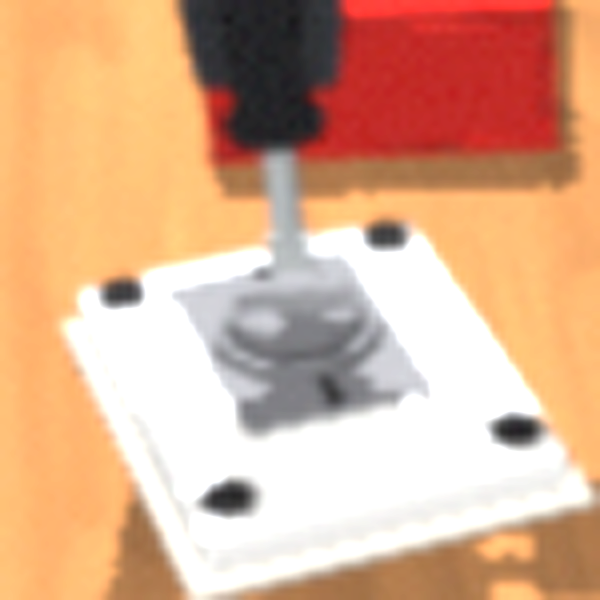

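The blade is above the screw head (head centre near crop (298,318)), and the target projection agrees within 1 px. I'll feel my way down.

Call:
{"api": "move_arm", "payload": {"targets": [[[-0.0006,-0.0006,0.008],[0,0,-0.0006]],[[0,0,0.008],[0,0,0]],[[0,0,0.006],[0,0,0]],[[0,0,0.002],[0,0,0]],[[0,0,0],[0,0,0]],[[0,0,0],[0,0,0]]]}}

```text
t: 9.43
ee_pos: [524.2, 260.8, 121.4]
tcp_rot: [0.763, 0.647, -0.001, 0.001]
force: [-0.6, -3.0, -0.5]
finger_gap: 27.7
gripper_force: 30.0
```

Call:
{"api": "move_arm", "payload": {"targets": [[[0,0,0.0012],[0,0,0]],[[0,0,0.0012],[0,0,0]],[[0,0,0.0012],[0,0,0]],[[0,0,0],[0,0,0]]]}}

```text
t: 9.77
ee_pos: [524.2, 261.1, 119.0]
tcp_rot: [0.763, 0.647, -0.001, 0.0]
force: [-2.6, -5.4, 3.3]
finger_gap: 27.8
gripper_force: 30.0
```

```bash
python3 -c "
from h import *
go([524.2,262,115],80.7)"
```

```text
t 9.77 pos [524.2 261.1 119. ] yaw 80.6 tilt [-0.04 -0.11] F [-2.6 -5.4  3.3] gap 27.8 j [-0.35  0.82 -0.34  1.78  0.43  0.62 -1.11]
shift frac [ 0.00106 -0.00022  0.00499] mm [ 0.9 -0.2  4. ]
turn frac [-0.00013  0.00063 -0.00055]
```

The wall pushes the blade toward -y, so it is on the +y bevel. I'll shift 2 mm toward -y.

Call:
{"api": "move_arm", "payload": {"targets": [[[-0.0012,0,0],[0,0,0]],[[-0.0013,0,0],[0,0,0]],[[0,0,0],[0,0,0]],[[0,0,0],[0,0,0]]]}}

```text
t: 10.1
ee_pos: [524.4, 260.3, 119.0]
tcp_rot: [0.763, 0.647, 0.0, -0.0]
force: [-0.6, -2.7, -0.4]
finger_gap: 27.8
gripper_force: 30.0
```

Call:
{"api": "move_arm", "payload": {"targets": [[[0,0,0.0012],[0,0,0]],[[0,0,0.0012],[0,0,0]],[[0,0,0],[0,0,0]],[[0,0,0],[0,0,0]]]}}

```text
t: 10.43
ee_pos: [524.4, 260.3, 117.0]
tcp_rot: [0.763, 0.647, 0.0, 0.0]
force: [-0.4, -3.1, 0.6]
finger_gap: 27.6
gripper_force: 30.0
```

Call:
{"api": "move_arm", "payload": {"targets": [[[-0.0015,0,0],[0,0,0]],[[0,0,0.0012],[0,0,0]],[[0,0,0.0012],[0,0,0]],[[0,0,0],[0,0,0]],[[0,0,0],[0,0,0]]]}}

```text
t: 10.85
ee_pos: [524.3, 259.8, 115.5]
tcp_rot: [0.762, 0.647, 0.001, -0.0]
force: [-0.7, -1.1, 2.3]
finger_gap: 27.2
gripper_force: 30.0
```

Call:
{"api": "move_arm", "payload": {"targets": [[[0,0,0.0012],[0,0,0]],[[0,0,0.0012],[0,0,0]],[[0,0,0],[0,0,0]],[[0,0,0],[0,0,0]]]}}

```text
t: 11.18
ee_pos: [524.3, 259.8, 113.7]
tcp_rot: [0.762, 0.647, 0.001, -0.0]
force: [-0.1, -0.4, 4.7]
finger_gap: 27.5
gripper_force: 30.0
```

```bash
python3 -c "
from h import *
go([524.2,262,115],80.7);print(status.sense()['wrist_torque'])"
```

```text
t 11.18 pos [524.3 259.8 113.7] yaw 80.64 tilt [0.06 0.08] F [-0.1 -0.4  4.7] gap 27.5 j [-0.35  0.82 -0.33  1.79  0.44  0.6  -1.11]
shift frac [ 0.00271 -0.00061 -0.00166] mm [ 2.2 -0.5 -1.3]
turn frac [ 0.00025 -0.00047 -0.00034]
[-0.12101112  0.05518469  0.00324529]
```

The force now follows the spring (about 6 N, roughly 3 mm down) with little side load, so the blade is seated. I'll turn a little and check the torque.

Call:
{"api": "move_arm", "payload": {"targets": [[[0,0,0],[0,0,0.02]],[[0,0,0],[0,0,0.02]],[[0,0,0],[0,0,0.02]],[[0,0,0],[0,0,0.02]],[[0,0,0],[0,0,0.02]],[[0,0,0],[0,0,0]]]}}

```text
t: 11.68
ee_pos: [523.5, 259.4, 113.5]
tcp_rot: [0.855, 0.519, -0.0, -0.0]
force: [-1.4, -1.3, 5.0]
finger_gap: 27.7
gripper_force: 30.0
```

```bash
python3 -c "
from h import *
go([524.2,260,113.7],80.7);print(status.sense()['wrist_torque'])"
```

```text
t 11.68 pos [523.5 259.4 113.5] yaw 62.51 tilt [-0.02  0.  ] F [-1.4 -1.3  5. ] gap 27.7 j [-0.4   0.81 -0.25  1.79  0.33  0.58 -1.33]
shift frac [ 0.00105  0.00038 -0.0002 ] mm [ 0.8  0.3 -0.2]
turn frac [-9.0000e-05  2.0000e-05 -1.0107e-01]
[-0.16267126  0.4040721  -0.00464587]
```

Call:
{"api": "move_arm", "payload": {"targets": [[[0,0,0],[0,0,0.02]],[[0,0,0],[0,0,0.02]]]}}

```text
t: 11.85
ee_pos: [523.4, 259.5, 113.5]
tcp_rot: [0.886, 0.464, -0.0, -0.0]
force: [-1.5, 0.5, 6.0]
finger_gap: 27.5
gripper_force: 30.0
```

```bash
python3 - <<'E'
from h import *
go([524.2,260,113.7],80.7);print(status.sense()['wrist_torque'])
b,K,T=cap('side')
b2=cv2.resize(b[:,:,::-1][140:185,245:305],(800,600),interpolation=2);cv2.imwrite('pics/turn.png',cv2.convertScaleAbs(b2,alpha=1.5,beta=10))
E
```

```text
t 11.85 pos [523.4 259.5 113.5] yaw 55.3 tilt [-0.05  0.03] F [-1.5  0.5  6. ] gap 27.5 j [-0.41  0.81 -0.21  1.79  0.29  0.57 -1.42]
shift frac [ 0.00111  0.00051 -0.00029] mm [ 0.9  0.4 -0.2]
turn frac [-3.0000e-04 -5.0000e-05 -1.4111e-01]
[-0.12113836  0.54902435  0.08602423]
```

View pics/turn.png

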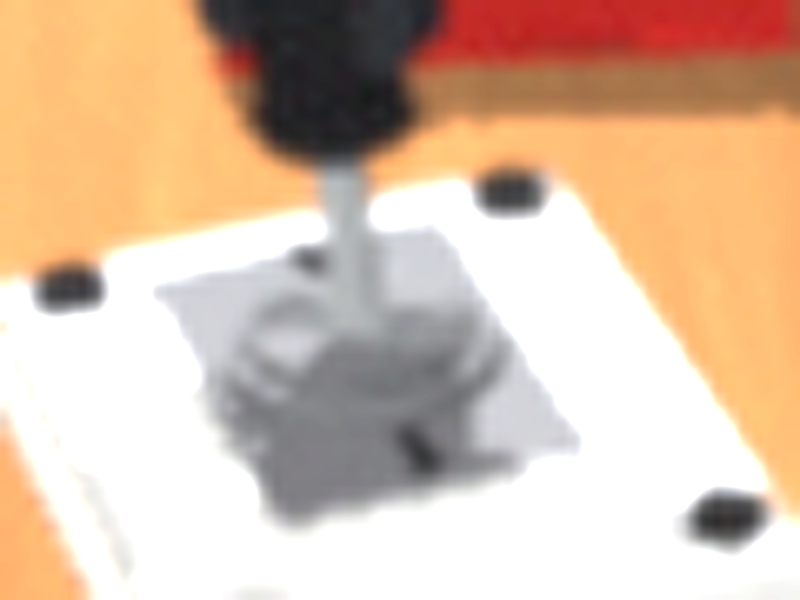

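While turning the torque is 0.086 N m, the expected screw friction, and the blade sits in the head (tip near crop (360,330)). I'll turn on to tool yaw of about 8°.

Call:
{"api": "move_arm", "payload": {"targets": [[[0,0,0],[0,0,0.02]],[[0,0,0],[0,0,0.02]],[[0,0,0],[0,0,0.02]],[[0,0,0],[0,0,0.02]],[[0,0,0],[0,0,0.02]],[[0,0,0],[0,0,0.02]],[[0,0,0],[0,0,0.02]]]}}

```text
t: 12.48
ee_pos: [522.8, 260.2, 113.4]
tcp_rot: [0.966, 0.26, -0.001, -0.001]
force: [-3.1, 1.5, 5.7]
finger_gap: 27.8
gripper_force: 30.0
```

Call:
{"api": "move_arm", "payload": {"targets": [[[0,0,0],[0,0,0.02]],[[0,0,0],[0,0,0.02]],[[0,0,0],[0,0,0.02]],[[0,0,0],[0,0,0.02]],[[0,0,0],[0,0,0.02]],[[0,0,0],[0,0,0.02]]]}}

```text
t: 12.98
ee_pos: [522.7, 260.9, 113.4]
tcp_rot: [0.997, 0.075, -0.001, -0.001]
force: [-2.9, 2.1, 5.7]
finger_gap: 27.7
gripper_force: 30.0
```

```bash
python3 -c "
from h import *
go([524.2,260,113.7],9);print(status.sense()['wrist_torque'])"
```

```text
t 12.98 pos [522.7 260.9 113.4] yaw 8.55 tilt [-0.09  0.12] F [-2.9  2.1  5.7] gap 27.7 j [-0.54  0.81 -0.    1.8  -0.    0.53 -1.96]
shift frac [ 0.0017   0.00138 -0.00036] mm [ 1.4  1.1 -0.3]
turn frac [-0.00073  0.00041 -0.00248]
[0.57703167 0.89572358 0.04509642]
```

Call:
{"api": "move_arm", "payload": {"targets": [[[0,0,0],[0,0,0]],[[0,0,0],[0,0,0]],[[0,0,0],[0,0,0]],[[0,0,0],[0,0,0]],[[0,0,0],[0,0,-0.015]],[[0,0,-0.005],[0,0,0]],[[0,0,-0.01],[0,0,0]],[[0,0,-0.01],[0,0,0]],[[0,0,-0.025],[0,0,0]],[[0,0,-0.025],[0,0,0]],[[0,0,-0.025],[0,0,0]],[[0,0,-0.025],[0,0,0]],[[0,0,-0.025],[0,0,0]],[[0,0,-0.025],[0,0,0]],[[0,0,-0.025],[0,0,0]],[[0,0,-0.025],[0,0,0]],[[0,0,0],[0,0,0]]]}}

```text
t: 14.4
ee_pos: [526.3, 259.5, 297.6]
tcp_rot: [0.995, 0.098, 0.004, -0.001]
force: [-0.0, 0.6, -0.9]
finger_gap: 27.4
gripper_force: 30.0
```

Call:
{"api": "move_arm", "payload": {"targets": [[[0,0,0],[0,0,-0.038]],[[0,0,0],[0,0,-0.038]],[[0,0,0],[0,0,-0.038]],[[0,0,0],[0,0,-0.038]],[[0,0,0],[0,0,-0.038]],[[0,0,0],[0,0,-0.038]],[[0,0,0],[0,0,-0.038]],[[0,0,0],[0,0,-0.038]],[[0,0,0],[0,0,-0.038]],[[0,0,0],[0,0,-0.038]],[[0,0,0],[0,0,-0.038]],[[0,0,0],[0,0,-0.038]],[[0,0,0],[0,0,-0.038]],[[0,0,0],[0,0,-0.03]],[[0,0,0],[0,0,0]]]}}

```text
t: 15.65
ee_pos: [523.7, 258.1, 292.1]
tcp_rot: [0.604, 0.797, -0.001, -0.0]
force: [-1.0, 0.1, -2.5]
finger_gap: 28.3
gripper_force: 30.0
```

```bash
python3 - <<'E'
from h import *
go([552.8,-275.7,291],105.8)
E
```

```text
t 15.65 pos [523.7 258.1 292.1] yaw 105.72 tilt [-0.09 -0.06] F [-1.   0.1 -2.5] gap 28.3 j [-0.26  0.6  -0.48  1.62  0.31  1.   -0.56]
shift frac [-0.6521  -0.14578  0.00203] mm [-521.7 -116.6    1.6]
turn frac [-0.00059  0.00016 -0.00045]
```

Call:
{"api": "move_arm", "payload": {"targets": [[[-0.0326,-0.0073,0],[0,0,0]],[[-0.0326,-0.0073,0],[0,0,0]],[[-0.0326,-0.0073,0],[0,0,0]],[[-0.0326,-0.0073,0],[0,0,0]],[[-0.0326,-0.0073,0],[0,0,0]],[[-0.0326,-0.0073,0],[0,0,0]],[[-0.0326,-0.0073,0],[0,0,0]],[[-0.0326,-0.0073,0],[0,0,0]],[[-0.0326,-0.0073,0],[0,0,0]],[[-0.0326,-0.0073,0],[0,0,0]],[[-0.0326,-0.0073,0],[0,0,0]],[[-0.0326,-0.0073,0],[0,0,0]],[[-0.0326,-0.0073,0],[0,0,0]],[[-0.0326,-0.0073,0],[0,0,0]],[[-0.0326,-0.0073,0],[0,0,0]],[[-0.0326,-0.0073,0],[0,0,0]],[[-0.0326,-0.0073,0],[0,0,0]],[[-0.0326,-0.0073,0],[0,0,0]],[[-0.0326,-0.0073,0],[0,0,0]],[[-0.0326,-0.0073,0],[0,0,0]]]}}

```text
t: 17.32
ee_pos: [551.5, -276.3, 292.6]
tcp_rot: [0.606, 0.796, -0.0, -0.0]
force: [-1.0, 1.0, -1.1]
finger_gap: 28.2
gripper_force: 30.0
```

Call:
{"api": "move_arm", "payload": {"targets": [[[0,0,0],[0,0,0]],[[0,0,0],[0,0,0]],[[0,0,0],[0,0,0]]]}}

```text
t: 17.57
ee_pos: [551.9, -274.0, 292.7]
tcp_rot: [0.605, 0.796, 0.0, -0.001]
force: [0.3, 0.2, -2.2]
finger_gap: 27.7
gripper_force: 30.0
```

```bash
python3 - <<'E'
from h import *
go([552.8,-275.7,92.4],105.8)
t=cap('top')[0][:,:,::-1][200:245,170:225]
cv2.imwrite('pics/closed.png',cv2.resize(t,(660,540),interpolation=2))
E
```

```text
t 17.57 pos [ 551.9 -274.   292.7] yaw 105.56 tilt [-0.05  0.07] F [ 0.3  0.2 -2.2] gap 27.7 j [ 0.65  0.65 -0.49  1.51  0.33  1.06  0.36]
shift frac [-0.00271  0.00064  0.25035] mm [ -2.2   0.5 200.3]
turn frac [-0.00016 -0.00043 -0.00133]
```

View pics/closed.png

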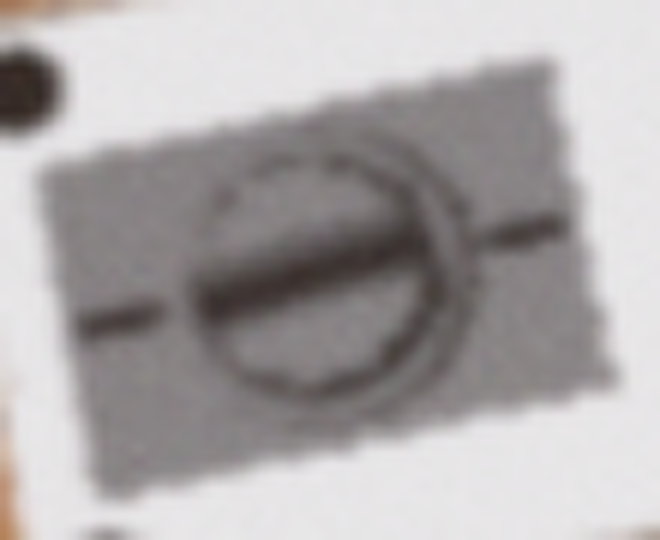

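The slot, crop (200,300) to (430,240), lies in line with the ribs, so the screw is closed. Now I return the driver to its hole.

Call:
{"api": "move_arm", "payload": {"targets": [[[-0.0027,0.0006,0.02],[0,0,-0.0013]],[[0,0,0.025],[0,0,0]],[[0,0,0.025],[0,0,0]],[[0,0,0.025],[0,0,0]],[[0,0,0.025],[0,0,0]],[[0,0,0.025],[0,0,0]],[[0,0,0.013],[0,0,0]],[[0,0,0],[0,0,0]],[[0,0,0],[0,0,0]],[[0,0,0],[0,0,0]]]}}

```text
t: 18.45
ee_pos: [554.3, -276.4, 168.2]
tcp_rot: [0.603, 0.798, 0.0, 0.001]
force: [0.7, 1.1, -1.1]
finger_gap: 27.7
gripper_force: 30.0
```

```bash
python3 -c "
from h import *
go([552.8,-275.7,92.4],105.8)"
```

```text
t 18.45 pos [ 554.3 -276.4  168.2] yaw 105.9 tilt [ 0.13 -0.03] F [ 0.7  1.1 -1.1] gap 27.7 j [ 0.62  0.79 -0.43  1.64  0.43  0.8   0.28]
shift frac [ 0.00149 -0.00173  0.09471] mm [ 1.2 -1.4 75.8]
turn frac [0.00065 0.00036 0.00054]
```

Call:
{"api": "move_arm", "payload": {"targets": [[[0.001,-0.0012,0.006],[0,0,0]],[[0,0,0.008],[0,0,0]],[[0,0,0.008],[0,0,0]],[[0,0,0.008],[0,0,0]],[[0,0,0],[0,0,0]]]}}

```text
t: 18.87
ee_pos: [551.6, -276.0, 141.4]
tcp_rot: [0.603, 0.798, -0.0, -0.001]
force: [0.5, -0.1, -1.2]
finger_gap: 27.9
gripper_force: 30.0
```

Call:
{"api": "move_arm", "payload": {"targets": [[[0,0,0.01],[0,0,0]],[[0,0,0.012],[0,0,0]],[[0,0,0.012],[0,0,0]],[[0,0,0.012],[0,0,0]],[[0,0,0.01],[0,0,0]],[[0,0,0.004],[0,0,0]],[[0,0,0],[0,0,0]],[[0,0,0],[0,0,0]]]}}

```text
t: 19.53
ee_pos: [551.6, -276.1, 96.5]
tcp_rot: [0.603, 0.798, -0.001, -0.0]
force: [-5.4, 2.2, 15.7]
finger_gap: 27.8
gripper_force: 30.0
```

```bash
python3 -c "
from h import *
go([552.8,-275.7,92.4],105.8)"
```

```text
t 19.53 pos [ 551.6 -276.1   96.5] yaw 105.88 tilt [-0.06 -0.05] F [-5.4  2.2 15.7] gap 27.8 j [ 0.6   0.89 -0.37  1.69  0.48  0.66  0.23]
shift frac [1.00e-05 1.62e-03 5.12e-03] mm [0.  1.3 4.1]
turn frac [-0.0004   0.0002   0.00047]
```

The guard is bearing on the board. I'll ease off slightly and release.

Call:
{"api": "move_arm", "payload": {"targets": [[[0,0.001,-0.002],[0,0,0]],[[0,0,0],[0,0,0]],[[0,0,0],[0,0,0]]]}}

```text
t: 19.78
ee_pos: [553.2, -276.0, 96.6]
tcp_rot: [0.603, 0.798, 0.0, 0.0]
force: [-0.6, -0.4, 4.9]
finger_gap: 27.9
gripper_force: 30.0
```

Call:
{"api": "move_arm", "payload": {"targets": [[[0,0,0],[0,0,0]],[[0,0,0],[0,0,0]],[[0,0,0],[0,0,0]],[[0,0,0],[0,0,0]],[[0,0,0],[0,0,0]],[[0,0,0],[0,0,0]],[[0,0,0],[0,0,0]],[[0,0,0],[0,0,0]],[[0,0,0],[0,0,0]],[[0,0,0],[0,0,0]],[[0,0,0],[0,0,0]],[[0,0,0],[0,0,0]]], "fingers": 1}}

```text
t: 20.78
ee_pos: [552.8, -276.0, 96.5]
tcp_rot: [0.603, 0.798, -0.0, 0.0]
force: [-0.5, -0.9, -0.5]
finger_gap: 88.4
gripper_force: 0.0
```

Call:
{"api": "move_arm", "payload": {"targets": [[[0,0,-0.01],[0,0,0]],[[0,0,-0.02],[0,0,0]],[[0,0,-0.025],[0,0,0]],[[0,0,-0.025],[0,0,0]],[[0,0,-0.025],[0,0,0]],[[0,0,-0.025],[0,0,0]],[[0,0,-0.025],[0,0,0]],[[0,0,-0.025],[0,0,0]],[[0,0,-0.025],[0,0,0]],[[0,0,0],[0,0,0]],[[0,0,0],[0,0,0]],[[0,0,0],[0,0,0]]]}}

```text
t: 21.78
ee_pos: [552.2, -275.9, 260.0]
tcp_rot: [0.603, 0.798, -0.0, -0.0]
force: [0.4, 0.2, 0.5]
finger_gap: 88.1
gripper_force: 0.0
```

```bash
python3 - <<'E'
from h import *
go([552.8,-275.7,260],105.8)
s=cap('side')[0][:,:,::-1]; o=np.load('side.npz')['i'][:,:,::-1]
f=lambda a:cv2.resize(a[205:325,240:320],(400,600),interpolation=2)
cv2.imwrite('pics/back.png',cv2.convertScaleAbs(np.hstack([f(o),f(s)]),alpha=1.5,beta=15))
E
```

```text
t 21.78 pos [ 552.2 -275.9  260. ] yaw 105.88 tilt [-0.07  0.  ] F [0.4 0.2 0.5] gap 88.1 j [ 0.65  0.68 -0.48  1.55  0.35  0.99  0.35]
shift frac [9.0e-05 7.9e-04 1.0e-05] mm [0.1 0.6 0. ]
turn frac [-0.00035 -0.00012  0.00044]
```

View pics/back.png

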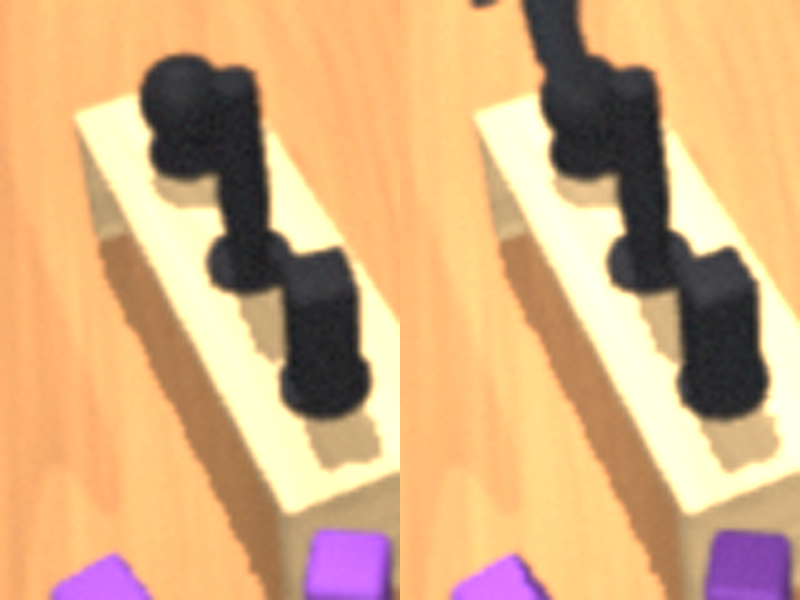

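The before and after pictures match: guard at (323,385) before and (323+400,383) after, fully down and upright.

```bash
python3 -c "from station import job;print(job.sign_off())"
```

```text
the job is handed in; nothing more can be done
None
```

The job is handed in: the screw is turned in line with the ribs, the square-handled driver stands upright and fully down in its hole, and the jar was not touched; the hand-in gave no pass or fail verdict.

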